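# Close the sweet tin's inner lid and lift off the serving lid

## Task

Close the sweet tin's inner lid: pick up the two nested lids together by the inner lid's two side ears, lower them onto the standing tin (set down, not dropped) so that the inner lid sits fully home in its mouth, and let go. Then take the outer lid alone by its wooden knob and lift it straight up, leaving the inner lid home and the tin standing where it was, and finish while still holding the outer lid level over the tin, about ten centimetres clear. Leave the remote control, the cup and the decanter where they are.

Things in the scene. Friction and masses are not known exactly. Their poses are not given: they have to be found in the camera images.
- tin: Loose open round steel tin standing on the table, outside diameter 50 mm, height 80 mm, wall 2.5 mm (mouth 45 mm diameter, at least 50 mm deep), about 350 g. Origin: centre of its underside; z up.
- tin_rim (a point): Centre of the tin's mouth, at the height of its rim (80 mm above its underside).
- inner_lid: Aluminium lid, 100 g, on the table under the outer lid. Origin: underside centre. plug 41 mm diameter 0-16 mm, chamfered foot, enters the tin's mouth; flange 16-24 mm, 50 mm diameter below, bevelled to 41 mm at its top, lands on the rim (origin then 64 mm above tin's underside) at any yaw; boss 30 mm diameter 24-32 mm carries the outer lid. Ears: see point ears.
- ears (a point): On the inner lid's axis, midway between its two flat-ended ears, 20 mm above its underside. Ears reach out along the inner lid's +y and -y, 66 mm end to end, 16 mm wide, 8 mm thick, through openings in the outer lid's skirt and 4 mm beyond it. Grip across their ends (fingers close along the lid's y) to carry both lids at once.
- outer_lid: Loose steel cap, 90 g, 58 mm diameter, resting over the inner lid with 2 mm of side play, not latched. Origin: centre of its lower edge, 18 mm above the inner lid's origin when nested. Skirt 0-14 mm, open at +y and -y for the ears; flat top at 18 mm; upright round wooden knob, 20 mm diameter, 18-44 mm. Lifting the knob lifts this lid only.
- knob (a point): Point on the knob's axis, 32 mm above the outer lid's origin: 14 mm above the lid's flat top and 12 mm below the knob's top.
- remote: Loose black remote control lying on the table between the tin and the lids, 165 x 44 x 18 mm, long along its x. Origin: centre of its underside. Not to be moved.
- cup: Loose white cup, 76 mm across and 95 mm high, standing beyond the work. Origin: centre of its underside. Not to be moved.
- decanter: Loose glass decanter, 80 mm across and 172 mm high, standing to the right of the work. Origin: centre of its underside. Not to be moved.
Mind the look-alikes: they are no part of the job. What is shaped like the tin but blue is not meant. What is shaped like the outer_lid but red is not meant.

How it is judged (in metres and radians):
On the way, in this order (a step that is already met when the one before it is completed fails the run):
1. both lids are lifted together, still nested, at least 40 mm above the table (height (world z) of inner_lid above 0.04 m and z of outer_lid in the frame of inner_lid below 0.022 m and horizontal distance between outer_lid and inner_lid below 0.006 m), for 0.2 s.
2. the nested lids stand on the tin, the inner lid fully home, and the fingers have let go (z of inner_lid in the frame of tin between 0.061 and 0.0665 m and horizontal distance between inner_lid and tin below 0.004 m and angle between the z axis of inner_lid and the z axis of tin, either way round below 0.05 rad and z of outer_lid in the frame of inner_lid below 0.022 m and horizontal distance between outer_lid and inner_lid below 0.006 m and contact force between the fingers and inner_lid below 0.1 N and contact force between the fingers and outer_lid below 0.1 N), for 0.3 s.
At the end, for the whole second after the job is handed in: The fingers alone hold the outer lid still and level (0.2 rad) over the tin (35 mm), 50 to 200 mm above its nested height; the inner lid is home in the tin (height 2.5 mm, axis 4 mm, 0.05 rad); the tin stands within 20 mm of its start (z of inner_lid in the frame of tin between 0.061 and 0.0665 m and horizontal distance between inner_lid and tin below 0.004 m and angle between the z axis of inner_lid and the z axis of tin, either way round below 0.05 rad and angle between tin's own z axis and vertical below 0.03 rad and distance of tin from where it was at the start of the episode below 0.02 m and linear speed of each of inner_lid, tin below 0.02 m/s and z of outer_lid in the frame of tin between 0.132 and 0.282 m and horizontal distance between outer_lid and tin below 0.035 m and angle between outer_lid's own z axis and vertical below 0.2 rad and linear speed of outer_lid below 0.03 m/s and contact force between the fingers and outer_lid above 1 N and contact force between each of outer_lid, the fingers and inner_lid below 0.05 N and contact force between outer_lid and tin below 0.05 N); the arm keeps its last pose, push and grip.
It fails at once if the outer lid comes off the inner lid while the inner lid is not home in the tin (distance between outer_lid and inner_lid above 0.028 m and not (z of inner_lid in the frame of tin between 0.061 and 0.0665 m and horizontal distance between inner_lid and tin below 0.004 m and angle between the z axis of inner_lid and the z axis of tin, either way round below 0.05 rad)).
It fails at once if the lids are dropped: let go in the air more than 6 mm above their seat (contact force between each of the fingers, tin and inner_lid below 0.01 N and contact force between the fingers and outer_lid below 0.01 N and height (world z) of inner_lid above 0.07 m).
It fails at once if the tin is tipped (angle between tin's own z axis and vertical above 0.25 rad).
It fails at once if the remote control, the cup or the decanter is moved by more than 20 mm (distance of any of remote, cup, decanter from where it was at the start of the episode above 0.02 m).
It also fails if it takes over 64 s, if anything falls off the work surface, if the arm or the gripper's body presses on something with over 40 N, if the wrist force passes 120 N, or if a joint passes its speed limit or range.

## Robot

A 7-joint arm with a two-finger parallel gripper is mounted at the origin on the work surface. World frame = base frame: x ahead of the robot, y to its left, z up, the work surface at z = 0. Lengths are in mm, angles in rad, forces in N, time in s.
With the tool pointing down it reaches from about 400 to 875 mm from the base axis. Payload 4.4 kg.
Tool frame: the origin (TCP) lies at the very end of the fingers, on their centre line; the grasp point (between the pads) lies 19 mm behind it; y points along the fingers, x is the direction in which the jaws open and shut, and the axes are right-handed (so a half turn about y gives the same grasp; the last joint's range is limited). The gripper opens to 85 mm and grips with 20 to 120 N. Pads are 22 mm wide; open, the fingers measure 114 mm over their backs; the gripper's body (76 mm by 85 mm) begins 54 mm behind the grasp point. The pads swing forward as they close: fully open they stand 13 mm farther back than shut.
Start: joints at [-0.066, 0.628, 0.038, 1.517, -0.027, 0.996, -0.02], TCP at [650.014, 0.027, 231.313] pointing down, gripper open.
Joint ranges: [-3.06, 3.06], [-0.37, 2.12], [-1.25, 1.32], [0.18, 2.47], [-1.1, 4.24], [0.23, 1.98], [-2.94, 2.94]. Speed limits (rad/s): [2.57, 2.57, 3.14, 3.14, 3.14, 3.14, 3.14].

## Interface

Orientations are given as [roll, pitch, yaw] about the fixed x, y, z axes, in that order (R = Rz(yaw) Ry(pitch) Rx(roll)).
In Python, from cell import readout, eyes, finish_job gives the robot as it stands. The module is installed in compiled form; this text tells all that it offers.
- The arm moves only by the tool apply_moves, never from a script. Its argument "commands" is a list that holds one entry, the list of rows, each a list of 6 numbers: the shift along the tool's x, y, z in units of 0.04 m (1.0 is 0.04 m), then the turn, a rotation vector about the tool's x, y, z in units of 5 degrees (1.0 is 5 degrees). A call has 1 to 8 rows; each row shifts and turns the pose as measured when the row begins, along the tool's axes as they then stand; what a row does not reach is not made up. A row lasts 1/12 s, in which the tool goes at most 41.7 mm and 7.16 degrees, less where a joint would pass 70% of its speed; a pose out of reach is approached as far as the arm can. A call with a number of a shift or a turn outside -1 to 1 is refused whole. A call with a gripper value outside its range is refused whole. "claw" is the finger opening in mm, from 0 to 85.4, set as the call begins (left out, the last holds). The fingers move at their own pace and stop on an object; the grip force is fixed at half the most. Time passes only in rows, so rows that do not move let the fingers close. It gives the time, the measured TCP pose, the force and the opening at its end, in the units of the state.
- readout.read_state(): the state, without advancing time (a new reading comes with each control period).
- eyes.get_image(name): name is "scene" or "side" or "wrist"; returns a dict with "image" (480x640x3 uint8, red, green, blue), "mtx" (3x3 intrinsics, pixels), "rvec" (rotation vector, rad) and "tvec" (3), from world to camera coordinates, as OpenCV has them. Camera axes: x right, y down, z forward; pixel columns grow to the right and rows downward; lengths in mm; the calibration is good to about 2 mm. A picture is of the moment at which its call begins. There is no depth.
- finish_job(): hands the job in, once; it reports no verdict.
The state is a dict: "clock": time; "qpos": joint angles; "qd": joint speeds; "tau": joint torques, N m; "eef_pos": TCP position; "tool_rot": TCP orientation; "force": force on the tool from outside, world axes, zero at the start; "torque": the same for the moment, N m; "width": finger opening in mm.
Only numpy, scipy, OpenCV 4.12 (cv2) and the standard library are available. Lean on these libraries where they do the work, as an engineer would, in place of code of your own. Each camera call takes 0.05 s, during which the arm holds its last target. There are 200 camera calls.

## Working session

There is one attempt and no reset: what is moved stays moved. The work goes in short steps, Python scripts to look and compute and a tool call to move; the robot and the scene stay as the last step left them, time stands still between calls to the robot, and variables do not carry over. Pictures are saved under pics/ and viewed, about 8 in all and at most 12, crops included, and the job is handed in when it is done.

Besides the shell and the picture viewer there is one more tool, called after "Call:" as a command line: name --argument value ..., lists and objects as JSON in quotes. apply_moves: Moves the arm, as the interface text tells. Shifts and turns lie within -1 to 1; 1 stands for 0.04 m of shift or 5 degrees of turn. Its arguments: {"type":"object","properties":{"commands":{"type":"array"},"claw":{"type":"number"}},"required":["commands"]}

```bash
mkdir -p pics; cat > h.py <<'E'
import numpy as np, cv2
from cell import readout, eyes, finish_job
from scipy.spatial.transform import Rotation as R
def cam(n):
    d=eyes.get_image(n); return d
def save(d,p): cv2.imwrite(p,cv2.cvtColor(d["image"],cv2.COLOR_RGB2BGR))
def ray(d,uv):
    Rm=cv2.Rodrigues(np.array(d["rvec"],float))[0]; t=np.array(d["tvec"],float).ravel()
    v=np.linalg.inv(d["mtx"])@np.array([uv[0],uv[1],1.]); return -Rm.T@t, Rm.T@v
def onz(d,uv,z):
    o,v=ray(d,uv); return o+v*(z-o[2])/v[2]
def proj(d,p): return cv2.projectPoints(np.array(p,float).reshape(-1,1,3),np.array(d["rvec"],float),np.array(d["tvec"],float),d["mtx"],None)[0].reshape(-1,2)
E
python3 - <<'E'
from h import *
s=readout.read_state(); print(s)
ims=[]
for n in("scene","side","wrist"):
    d=cam(n); save(d,f"pics/{n}0.png"); o,_=ray(d,(0,0)); print(n,o.round(),d["mtx"][0,0])
E
```

```text
{'clock': 0.0, 'qpos': array([-0.06582304,  0.62932857,  0.03841704,  1.51836489, -0.02701971,
        0.99629295, -0.0199798 ]), 'qd': array([ 0.00068081,  0.001574  ,  0.00097496, -0.00044694, -0.00031741,
       -0.00023604,  0.00056427]), 'tau': array([-1.11932164e-03, -5.63405585e+01,  1.22606792e+00, -1.93450052e+01,
        1.09587883e-02,  1.05136272e-02, -8.84369996e-06]), 'eef_pos': array([6.49379638e+02, 6.45199776e-02, 2.30400993e+02]), 'tool_rot': array([-1.57078892e+00,  1.87692672e-03,  5.27522601e-05]), 'force': array([-0.20053513, -0.26462394,  0.48839227]), 'torque': array([-0.03984614,  0.00656789,  0.0600899 ]), 'width': 85.42743631189134}
scene [1164.  310.  883.] 433.72153819419725
side [  -71. -1071.   776.] 611.0287818694529
wrist [650.  82. 373.] 336.63428625629973
```

View pics/scene0.png

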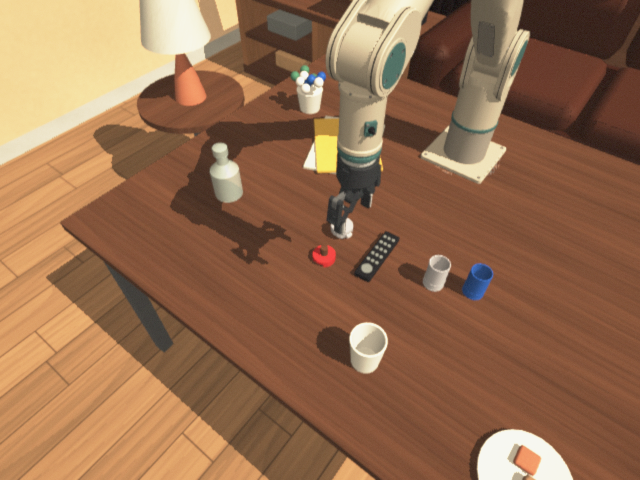

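View pics/side0.png

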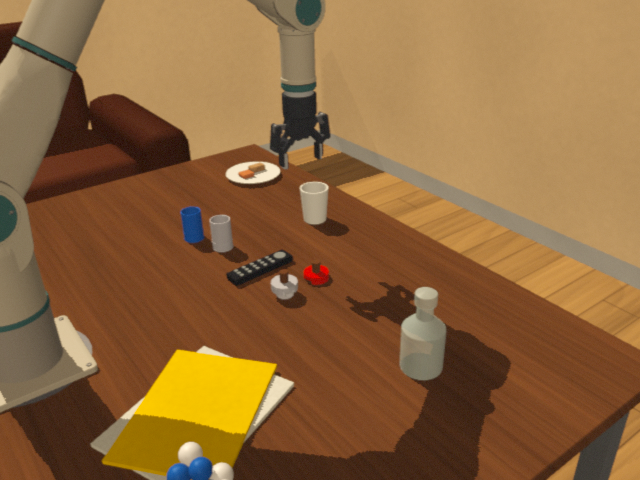

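View wrist.

```bash
python3 - <<'E'
from h import *
a=cv2.imread("pics/scene0.png");b=cv2.imread("pics/side0.png");
A=cv2.resize(a[205:305,310:510],(800,400),interpolation=cv2.INTER_CUBIC)
cv2.imwrite("pics/crop1.png",A)
B=cv2.resize(b[195:310,170:340],None,fx=4.7,fy=4.7,interpolation=cv2.INTER_CUBIC)
cv2.imwrite("pics/crop2.png",B)
sc,sd=cam("scene"),cam("side")
print("tin rim",onz(sc,(439,263),80),onz(sd,(220.5,220),80))
print("lid knob top",onz(sd,(284,275),62),"flat",onz(sd,(285,283),36),onz(sc,(342,226),36))
print("red",onz(sd,(316,271),18), "blue",onz(sd,(192,211),80))
print("remote",onz(sd,(260,267),18),onz(sc,(378,256),18),"cup",onz(sd,(314,187),95),"dec",onz(sd,(426,294),172))
E
```

```text
tin rim [509.92741278 160.86871744  80.        ] [509.06981788 154.2443779   80.        ]
lid knob top [ 509.29388061 -126.81354747   62.        ] flat [ 514.43765015 -120.58254939   36.        ] [ 520.00940484 -107.54299331   36.        ]
red [ 612.32329737 -100.28099952   18.        ] blue [475.85427971 243.5180808   80.        ]
remote [519.95099614  -5.0621981   18.        ] [533.9642864   15.70834818  18.        ] cup [782.54276036 139.29219448  95.        ] dec [ 578.63646554 -474.30883716  172.        ]
```

View pics/wrist0.png

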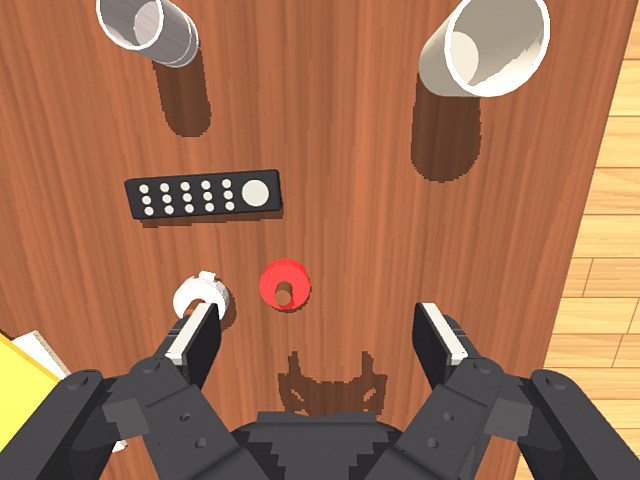

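View pics/crop2.png

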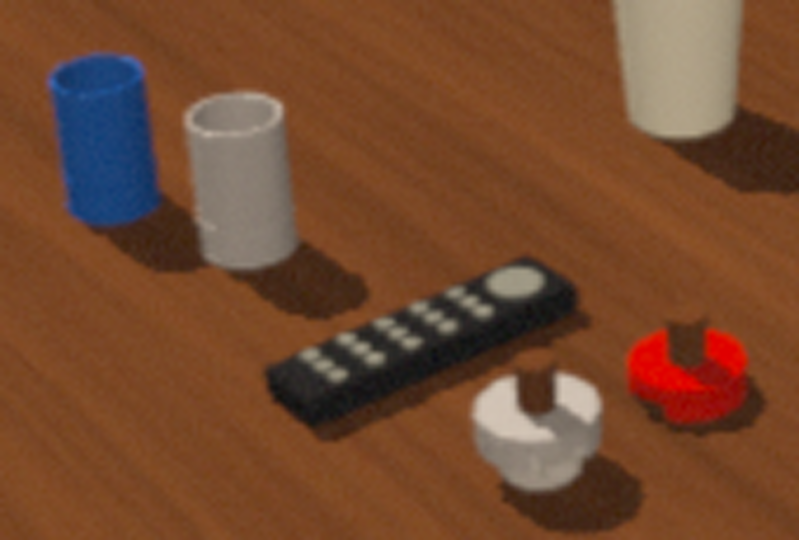

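Candidates in the side view: the grey tin (220,233) versus the blue one (192,225), and the grey cap on its lid (285,286) versus the red cap (316,273). The grey pair matches the steel description, and the enlarged crop confirms it. The wrist view shows one ear of the grey pair at (208,275), pointing roughly along world ±y. I'll go above the lids and turn the jaws about 90°.

Call:
apply_moves --commands '[[[-0.42, 0, -0.36, 0, 0, 0], [-0.42, 0, -0.36, 0, 0, 0], [-0.42, 0, -0.36, 0, 0, 0], [-0.42, 0, -0.36, 0, 0, 0], [-0.42, 0, -0.36, 0, 0, 0], [-0.42, 0, -0.36, 0, 0, 0], [-0.42, 0, -0.36, 0, 0, 0], [-0.42, 0, -0.36, 0, 0, 0]]]' --claw 85

```text
clock: 0.92
eef_pos: [513.2, -113.8, 228.6]
tool_rot: [-1.567, -0.001, 0.01]
force: [0.1, -0.4, -0.3]
width: 85.4
```

Call:
apply_moves --commands '[[[0, 0, 0, 0, -1, 0], [0, 0, 0, 0, -1, 0], [0, 0, 0, 0, -1, 0], [0, 0, 0, 0, -1, 0], [0, 0, 0, 0, -1, 0], [0, 0, 0, 0, -1, 0], [0, 0, 0, 0, -1, 0], [0, 0, 0, 0, -1, 0]]]'

```text
clock: 1.58
eef_pos: [506.9, -120.4, 229.2]
tool_rot: [-1.569, 0.002, 0.729]
force: [-0.4, -0.0, -0.1]
width: 84.8
```

Call:
apply_moves --commands '[[[0, 0, 0, 0, -1, 0], [0, 0, 0, 0, -1, 0], [0, 0, 0, 0, -1, 0], [0, 0, 0, 0, -1, 0], [0, 0, 0, 0, -1, 0], [0, 0, 0, 0, -1, 0], [0, 0, 0, 0, -1, 0], [0, 0, 0, 0, -1, 0]]]'

```text
clock: 2.25
eef_pos: [506.4, -121.1, 229.3]
tool_rot: [-1.568, 0.001, 1.462]
force: [0.4, -0.6, 0.5]
width: 84.9
```

```bash
python3 - <<'E'
from h import *
s=readout.read_state(); print(s['clock'],s['eef_pos'],s['tool_rot'],s['qpos'])
d=cam("wrist"); save(d,"pics/w1.png"); np.savez("w1.npz",**d)
print(ray(d,(0,0))[0])
E
```

```text
2.25 [ 506.40097695 -121.06857098  229.26678762] [-1.56771285e+00  1.27637548e-03  1.46247637e+00] [ 0.43041834  0.46651511 -0.36089227  1.86842913  0.21517434  0.84758038
  1.42362023]
[ 425.78534587 -111.74676512  372.00568653]
```

View pics/w1.png

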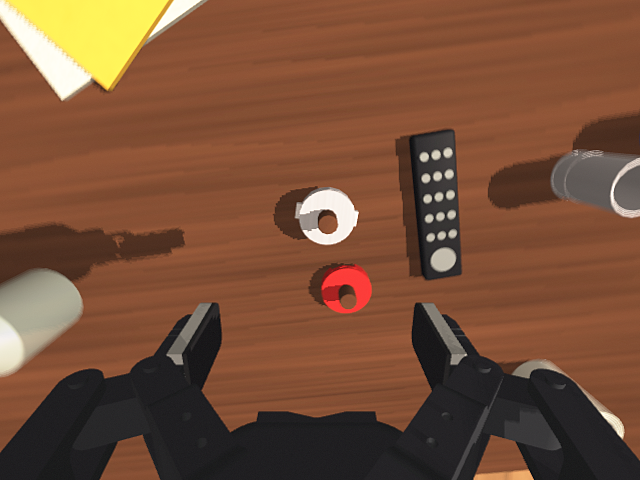

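The lids show at (327,217), with ears at about (298,210) and (357,217). The red cap is at (346,289).

```bash
cat > lid.py <<'E'
from h import *
d=dict(np.load("w1.npz")); im=d["image"].astype(int)
m=((im.min(2)>110)&(im.max(2)-im.min(2)<40)).astype(np.uint8); 
n,l,st,c=cv2.connectedComponentsWithStats(m)
i=min(range(1,n),key=lambda k:np.hypot(*(c[k]-[327,217]))+(1e3 if st[k][4]<300 else 0)); print(st[i],c[i])
mm=(l==i).astype(np.uint8); cs=cv2.findContours(mm,0,1)[0]; ct=max(cs,key=cv2.contourArea)[:,0].astype(float)
# far/near rim points at flat top height: fit circle to points on plane z=36 
P=np.array([onz(d,p,36)[:2] for p in ct])
cc,_=cv2.minEnclosingCircle(P.astype(np.float32)); r=np.hypot(*(P-np.array(cc)).T)
from scipy.optimize import least_squares
sol=least_squares(lambda q:np.hypot(P[:,0]-q[0],P[:,1]-q[1])-29,[*cc],loss='soft_l1',f_scale=1); print("fit",sol.x,_)
for w in((298,203),(298,215),(300,203),(357,212),(357,224)): print(w,onz(d,w,22)[:2])
L=(onz(d,(297.5,210),22)+onz(d,(357.5,217.5),22))/2; D=onz(d,(357.5,217.5),22)-onz(d,(297.5,210),22)
print("ears mid",L,np.linalg.norm(D),np.degrees(np.arctan2(D[1],D[0])))
print("knobtop",onz(d,(327.5,223),62))
b=cv2.cvtColor(d["image"],cv2.COLOR_RGB2BGR)[170:270,270:400]
cv2.imwrite("pics/c3.png",cv2.resize(b,None,fx=6,fy=6,interpolation=cv2.INTER_CUBIC))
E
python3 lid.py
```

```text
[ 295  187   63   57 2165] [326.51501155 214.74457275]
fit [ 515.32653914 -111.13613388] 32.10213088989258
(298, 203) [ 500.90807779 -140.03590222]
(298, 215) [ 513.91352128 -141.6744549 ]
(300, 203) [ 501.13610218 -137.92885822]
(357, 212) [517.41297927 -78.58619646]
(357, 224) [530.72077101 -79.51952151]
ears mid [ 515.96620179 -109.9974733    22.        ] 64.83040157907531 76.50308052749605
knobtop [ 514.70384836 -111.18149397   62.        ]
```

View pics/c3.png

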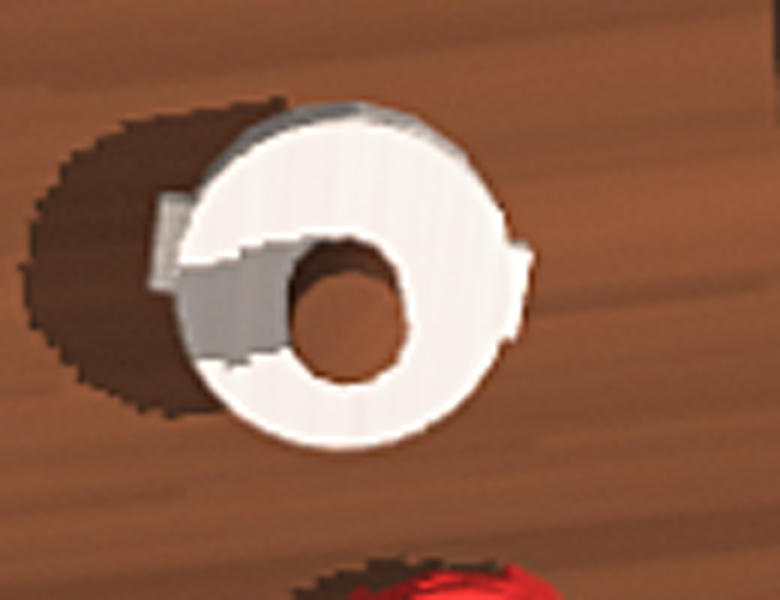

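```bash
python3 - <<'E'
from h import *
d=dict(np.load("w1.npz"))
f=lambda x,y:(270+(x+.5)/6-.5,170+(y+.5)/6-.5)
a=onz(d,f(152,240),23);b=onz(d,f(524,294),23);D=b-a
print((a+b)/2,np.linalg.norm(D[:2]),np.degrees(np.arctan2(D[1],D[0])))
for p,q in(((162,190),(150,290)),((532,248),(515,340))):
    E=onz(d,f(*q),23)-onz(d,f(*p),23); print(np.degrees(np.arctan2(E[1],E[0]))+90,np.linalg.norm(E))
print("knob",onz(d,f(349,325),62))
E
```

```text
[ 515.90079068 -111.69205338   23.        ] 67.01186915520194 75.33518162638617
76.03163791750609 18.341762609617135
75.80040160540054 17.17334814866517
knob [ 515.47188147 -111.01630335   62.        ]
```

Call:
apply_moves --commands '[[[0, 0, 0, 0, 0.8, 0], [0, 0, 0, 0, 0.8, 0], [0.15, 0, -0.08, 0, 0, 0], [0.15, 0, -0.08, 0, 0, 0], [0, 0.4, 0, 0, 0, 0], [0, 0.4, 0, 0, 0, 0], [0, 0.4, 0, 0, 0, 0], [0, 0.4, 0, 0, 0, 0]]]'

```text
clock: 2.97
eef_pos: [522.0, -108.6, 166.9]
tool_rot: [-1.579, -0.001, 1.32]
force: [-0.2, -0.3, -0.7]
width: 85.1
```

Call:
apply_moves --commands '[[[0, 0.4, 0, 0, 0, 0], [0, 0.4, 0, 0, 0, 0], [0, 0.4, 0, 0, 0, 0], [0, 0, 0, 0, 0, 0]]]'

```text
clock: 3.3
eef_pos: [523.6, -104.9, 114.3]
tool_rot: [-1.577, -0.002, 1.327]
force: [-0.2, 0.7, -0.2]
width: 84.9
```

Call:
apply_moves --commands '[[[-0.1, 0, 0.08, 0.07, 0, 0], [-0.1, 0, 0.08, 0, 0, 0], [0, 0, 0, 0, 0, 0]]]'

```text
clock: 3.55
eef_pos: [516.2, -110.0, 114.9]
tool_rot: [-1.57, -0.003, 1.33]
force: [-0.7, 0.1, -0.0]
width: 84.8
```

```bash
python3 - <<'E'
from h import *
s=readout.read_state(); print(s['clock'],s['eef_pos'],s['tool_rot'])
d=cam("wrist"); save(d,"pics/w2.png"); np.savez("w2.npz",**d)
p=s['eef_pos']; print(proj(d,[p,[p[0],p[1],62],[p[0],p[1],36]]))
E
```

```text
3.55 [ 516.15433504 -109.99033491  114.89017995] [-1.57020983 -0.00318769  1.33034147]
[[315.58215592 304.50912561]
 [315.52629245 261.82531897]
 [315.50753865 247.49603793]]
```

View pics/w2.png

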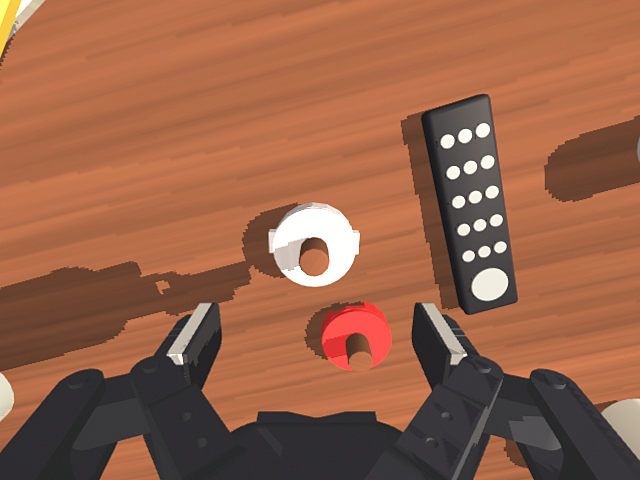

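Knob top is at (314,261), predicted (315.5,262), and the ears at (271,241) and (357,241) are level with the jaws. Descending.

Call:
apply_moves --commands '[[[0, 0.4, 0, 0, 0, 0], [0, 0.4, 0, 0, 0, 0], [0, 0.4, 0, 0, 0, 0], [0, 0.4, 0, 0, 0, 0], [0, 0.2, 0, 0, 0, 0], [0, 0, 0, 0, 0, 0]]]'

```text
clock: 4.1
eef_pos: [523.4, -111.5, 47.5]
tool_rot: [-1.587, -0.005, 1.328]
force: [0.0, 0.6, -0.6]
width: 85.1
```

Call:
apply_moves --commands '[[[-0.02, 0, 0.1, 0.1, 0, 0], [-0.02, 0, 0.1, 0.1, 0, 0], [0, 0.25, 0.03, 0.04, 0, 0], [0, 0.25, 0.03, 0.04, 0, 0], [0, 0.25, 0.03, 0.04, 0, 0], [0, 0.25, 0.03, 0.04, 0, 0], [0, 0, 0, 0, 0, 0]]]'

```text
clock: 4.68
eef_pos: [511.9, -110.3, 7.5]
tool_rot: [-1.559, -0.005, 1.327]
force: [-0.8, 0.0, -0.0]
width: 85.1
```

Call:
apply_moves --commands '[[[0, 0.1, -0.09, -0.13, 0, 0], [0, 0, 0, 0, 0, 0]]]'

```text
clock: 4.85
eef_pos: [515.0, -111.0, 1.8]
tool_rot: [-1.57, -0.005, 1.328]
force: [-0.3, 0.1, -0.4]
width: 84.5
```

```bash
python3 - <<'E'
from h import *
s=readout.read_state(); print(s['clock'],s['eef_pos'],s['tool_rot'])
d=cam("wrist"); save(d,"pics/w3.png"); p=s['eef_pos']; print(proj(d,[p,[p[0],p[1],62],[p[0],p[1],36]]))
E
```

```text
4.85 [ 514.99690261 -110.96172219    1.78864231] [-1.56964364 -0.00537265  1.32750228]
[[315.5117581  304.41940182]
 [316.03355341 402.9884424 ]
 [315.75141701 349.69184671]]
```

View pics/w3.png

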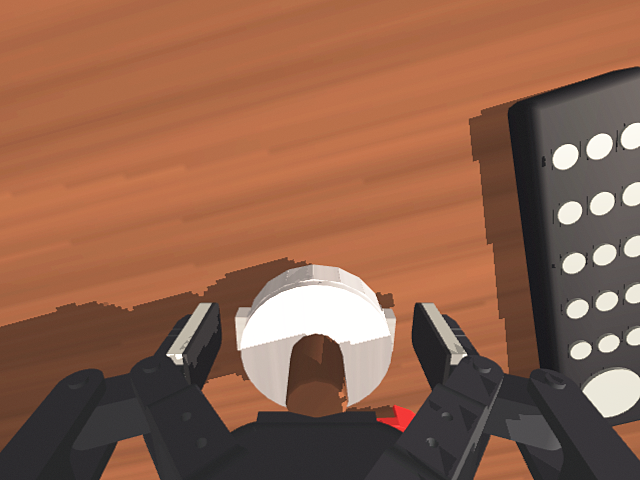

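The pads sit evenly on both sides of the ears (left 240, right 390), at ear height. Closing.

Call:
apply_moves --commands '[[[0, 0, 0, 0, 0, 0], [0, 0, 0, 0, 0, 0], [0, 0, 0, 0, 0, 0], [0, 0, 0, 0, 0, 0], [0, 0, 0, 0, 0, 0], [0, 0, 0, 0, 0, 0], [0, 0, 0, 0, 0, 0], [0, 0, 0, 0, 0, 0]]]' --claw 50

```text
clock: 5.57
eef_pos: [515.5, -111.1, 3.5]
tool_rot: [-1.571, -0.005, 1.328]
force: [0.0, -0.2, -2.3]
width: 64.2
```

Call:
apply_moves --commands '[[[0, -0.1, 0, 0, 0, 0], [0, -0.2, 0, 0, 0, 0], [0, -0.3, 0, 0, 0, 0], [0, -0.3, 0, 0, 0, 0], [0, -0.3, 0, 0, 0, 0], [0, -0.2, 0, 0, 0, 0], [0, -0.1, 0, 0, 0, 0], [0, 0, 0, 0, 0, 0]]]'

```text
clock: 6.23
eef_pos: [514.8, -111.4, 68.6]
tool_rot: [-1.57, -0.005, 1.328]
force: [-0.2, -0.2, -1.4]
width: 64.0
```

```bash
python3 - <<'E'
from h import *
s=readout.read_state(); print(s['clock'],s['eef_pos'],s['tool_rot'],s['force'],s['width'])
w=cam("wrist")["image"][200:480,120:520]; q=cam("side"); save(q,"pics/s4.png"); p=s['eef_pos']
u,v=proj(q,[p[0],p[1],p[2]+30])[0].astype(int)
c=cv2.resize(q["image"][v-45:v+45,u-45:u+45],(396,396),interpolation=cv2.INTER_CUBIC)
o=np.zeros((396,800,3),np.uint8);o[:280,:400]=w;o[:,404:]=c
cv2.imwrite("pics/x4.png",o[:,:,::-1])
E
```

```text
6.2333 [ 514.75935046 -111.35237355   68.63863913] [-1.57025256 -0.00486958  1.32774556] [-0.17773629 -0.23912104 -1.41576041] 64.01094944352387
```

View pics/x4.png

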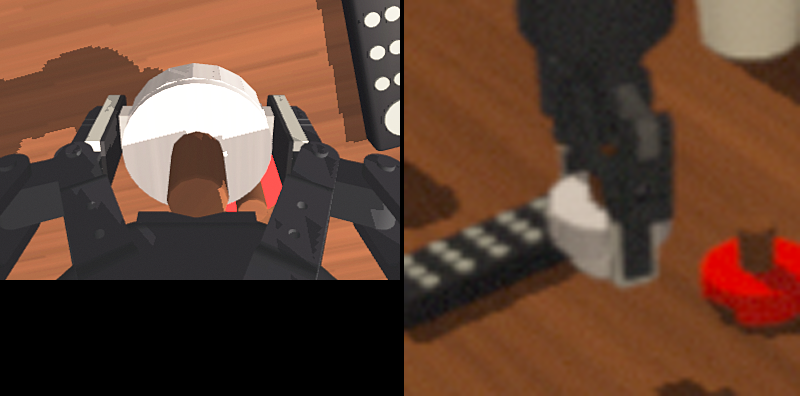

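Both lids are lifted and still nested. I'll rise and move over the tin.

Call:
apply_moves --commands '[[[0, -0.3, 0, 0, 0, 0], [0, -0.5, 0, 0, 0, 0], [0, -0.6, 0, 0, 0, 0], [0, -0.6, 0, 0, 0, 0], [0, -0.6, 0, 0, 0, 0], [0, -0.6, 0, 0, 0, 0], [0, -0.4, 0, 0, 0, 0], [0, -0.2, 0, 0, 0, 0]]]'

```text
clock: 7.0
eef_pos: [508.7, -111.0, 217.4]
tool_rot: [-1.549, -0.004, 1.329]
force: [0.5, 0.7, -1.9]
width: 64.1
```

Call:
apply_moves --commands '[[[0.2, 0, 0.05, 0, 0, 0], [0.4, 0, 0.11, 0, 0, 0], [0.5, 0, 0.13, 0, 0, 0], [0.5, 0, 0.13, 0, 0, 0], [0.5, 0, 0.13, 0, 0, 0], [0.5, 0, 0.13, 0, 0, 0], [0.5, 0, 0.13, 0, 0, 0], [0.5, 0, 0.13, 0, 0, 0]]]'

```text
clock: 7.67
eef_pos: [501.6, 40.9, 209.4]
tool_rot: [-1.535, 0.002, 1.319]
force: [1.0, -0.2, -0.9]
width: 64.4
```

Call:
apply_moves --commands '[[[0.5, 0, 0.13, 0, 0, 0], [0.5, 0, 0.13, 0, 0, 0], [0.5, 0, 0.13, 0, 0, 0], [0.5, 0, 0.13, 0, 0, 0], [0.4, 0, 0.11, 0, 0, 0], [0.3, 0, 0.05, 0, 0, 0], [0.1, 0, 0.02, 0, 0, 0], [0, 0, 0, 0, 0, 0]]]'

```text
clock: 8.33
eef_pos: [490.5, 172.1, 196.8]
tool_rot: [-1.512, 0.008, 1.333]
force: [-0.5, -0.8, -2.9]
width: 64.5
```

Call:
apply_moves --commands '[[[-0.1, -0.2, -0.2, -0.34, 0, 0], [-0.1, -0.2, -0.2, -0.34, 0, 0.05], [0, -0.2, 0, 0, 0, 0], [0, 0, 0, 0, 0, 0]]]'

```text
clock: 8.67
eef_pos: [504.7, 156.0, 220.0]
tool_rot: [-1.574, 0.017, 1.33]
force: [0.9, 0.7, -1.0]
width: 63.9
```

```bash
python3 - <<'E'
from h import *
s=readout.read_state(); print(s['clock'],s['eef_pos'],s['tool_rot'],s['force'],s['width'])
d=cam("wrist"); save(d,"pics/w5.png"); np.savez("w5.npz",**d);p=s['eef_pos']
print(proj(d,[p,[510,157,80],[p[0],p[1],p[2]+59]]))
E
```

```text
8.6667 [504.74357599 156.03392338 219.9524545 ] [-1.57401922  0.01731536  1.33029725] [ 0.89448593  0.72641301 -0.96674799] 63.89188052453755
[[315.55933161 304.39046361]
 [321.23617344 228.00133664]
 [311.80491982 400.52068246]]
```

View pics/w5.png

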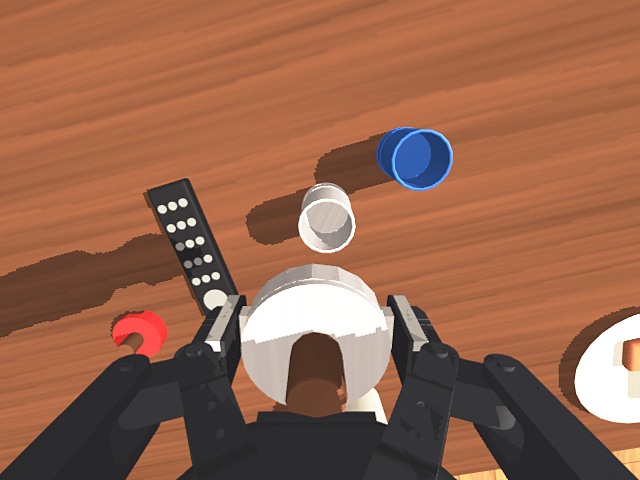

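The wrist view shows the rim at about (327,225), with the lids still nested in the jaws and the blue tin at (420,160). Now a rim circle fit.

```bash
cat > tin.py <<'E'
from h import *
from scipy.optimize import least_squares
def tin(d,guess,vmin):
    im=d["image"].astype(int); m=((im.max(2)-im.min(2)<35)&(im.min(2)>90)).astype(np.uint8)
    m[262:]=0
    n,l,st,c=cv2.connectedComponentsWithStats(m)
    i=l[guess[1]-4:guess[1]+4,guess[0]-4:guess[0]+4].max(); print(st[i])
    ct=max(cv2.findContours((l==i).astype(np.uint8),0,1)[0],key=cv2.contourArea)[:,0].astype(float)
    ct=ct[ct[:,1]>vmin]; P=np.array([onz(d,p,80)[:2] for p in ct])
    f=lambda q:np.hypot(P[:,0]-q[0],P[:,1]-q[1])-24.6
    s=least_squares(f,P.mean(0),loss='soft_l1'); g=least_squares(lambda q:np.hypot(P[:,0]-q[0],P[:,1]-q[1])-q[2],[*s.x,25],loss='soft_l1')
    print(s.x,np.abs(f(s.x)).mean(),g.x); return s.x
if __name__=="__main__":
    d=dict(np.load("w5.npz")); t=tin(d,(327,240),224)
    p=readout.read_state(); print(proj(d,[[*t,80]]))
    sc=cam("scene"); sd=cam("side"); print(proj(sc,[[*t,80]]),proj(sd,[[*t,80]]))
    # lid position in hand: outer-lid knob front edge / ear ends vs jaw
    for nm,q in(("scene",sc),("side",sd)): save(q,f"pics/{nm}5.png")
E
python3 tin.py
```

```text
[ 299  182   57   71 3115]
[508.65195212 161.99147302] 0.2776740466581968 [508.99294759 161.91096156  24.32615329]
[[326.4298784  225.29696474]]
[[439.68819551 262.88786763]] [[218.84753228 218.90607323]]
```

Tin rim centre is at (508.8,162). The scene camera predicts (439.7,262.9) and the picture shows (439,263), so they agree. Level up and start descending.

```bash
cat > go.py <<'E'
import sys; from h import *
def corr(t):
    s=readout.read_state(); r=R.from_euler('xyz',s['tool_rot']); y=s['tool_rot'][2]
    tgt=R.from_euler('xyz',[-np.pi/2,0,y])
    dp=r.inv().apply(np.array(t,float)-s['eef_pos'])/40; dr=np.degrees((r.inv()*tgt).as_rotvec())/5
    print(s['clock'],s['eef_pos'].round(1),s['tool_rot'].round(3),s['force'].round(1),round(s['width'],1)); print("units",dp.round(3),dr.round(3))
corr([float(a) for a in sys.argv[1:4]])
E
python3 go.py 508.8 162 110
```

```text
8.8167 [503.8 156.2 218.5] [-1.571  0.018  1.331] [ 0.3  0.  -2.9] 64.5
units [ 0.221  2.709 -0.084] [ 0.008  0.    -0.208]
```

Call:
apply_moves --commands '[[[0.12, 0.3, -0.05, 0, 0, -0.15], [0.12, 0.3, -0.05, 0, 0, -0.1], [0, 0.3, 0, 0, 0, 0], [0, 0.3, 0, 0, 0, 0], [0, 0.3, 0, 0, 0, 0], [0, 0.3, 0, 0, 0, 0], [0, 0.2, 0, 0, 0, 0], [0, 0, 0, 0, 0, 0]]]'

```text
clock: 9.48
eef_pos: [511.3, 163.1, 135.4]
tool_rot: [-1.572, -0.006, 1.326]
force: [-0.2, -0.3, -2.0]
width: 63.7
```

```bash
python3 go.py 508.8 162 100
```

```text
9.4833 [511.3 163.1 135.4] [-1.572 -0.006  1.326] [-0.2 -0.3 -2. ] 63.7
units [-0.047  0.884  0.054] [ 0.019 -0.     0.07 ]
```

Call:
apply_moves --commands '[[[-0.04, 0.2, 0.05, 0.02, 0, 0.06], [0, 0.2, 0.02, 0, 0, 0], [0, 0.2, 0.01, 0, 0, 0], [0, 0.15, 0, 0, 0, 0], [0, 0, 0, 0, 0, 0]]]'

```text
clock: 9.9
eef_pos: [508.3, 162.5, 103.5]
tool_rot: [-1.572, -0.001, 1.326]
force: [0.9, 0.3, -2.9]
width: 64.2
```

```bash
python3 go.py 508.8 162 86; python3 - <<'E'
from h import *
s=readout.read_state();p=s['eef_pos']
d=cam("wrist");sd=cam("side");sc=cam("scene")
o=np.zeros((560,800,3),np.uint8)
o[:280,:400]=d["image"][170:450,120:520]
for k,q in((0,sd),(1,sc)):
    u,v=proj(q,[508.8,162,85])[0].astype(int)
    o[(280 if k==0 else 0):(560 if k==0 else 280),(0 if k==0 else 404):][:, :396]=cv2.resize(q["image"][v-30:v+30,u-42:u+42],(396,280),interpolation=cv2.INTER_CUBIC)
cv2.imwrite("pics/x6.png",o[:,:,::-1])
E
```

```text
9.9 [508.3 162.5 103.5] [-1.572e+00 -1.000e-03  1.326e+00] [ 0.9  0.3 -2.9] 64.2
units [-0.009  0.438 -0.015] [ 0.013 -0.     0.017]
```

View pics/x6.png

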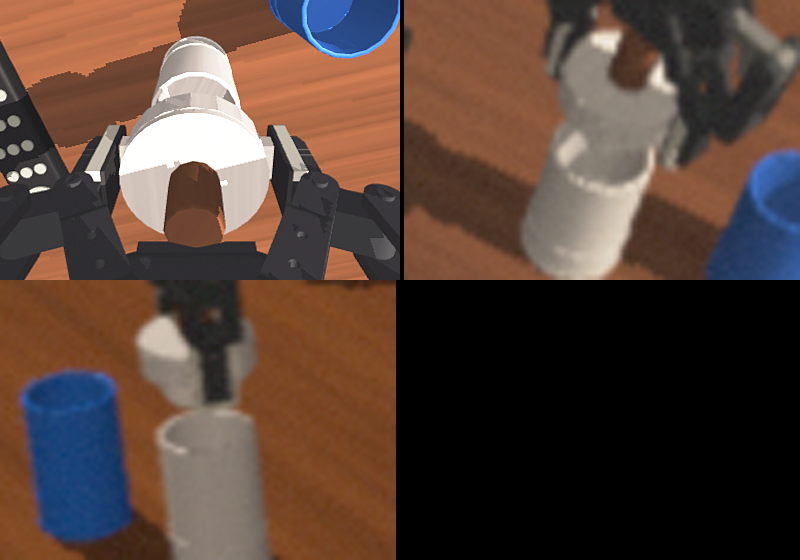

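The lid sits above the mouth and everything is nested. In the wrist view the rim seems to sit 2–3 px right of the lid, so I'll measure it.

```bash
python3 - <<'E'
from h import *
d=cam("wrist"); np.savez("w6.npz",**d); s=readout.read_state();p=s['eef_pos'];print(p)
print(proj(d,[p,[508.8,162,80],[p[0],p[1],80]]))
im=d["image"].astype(int)
m=(im.max(2)-im.min(2)<35)&(im.min(2)>90)
for v in range(212,275,4):
    x=np.where(m[v,260:380])[0]+260
    if len(x): print(v,x.min(),x.max(),(x.min()+x.max())/2, [onz(d,(u,v),80)[:2].round(1) for u in (x.min(),x.max())])
E
```

```text
[509.24720795 162.85977125 104.98264475]
[[315.71391211 304.95716686]
 [313.9718775  281.32308285]
 [315.69174438 281.69353415]]
212 293 336 314.5 [array([468.3, 161.2]), array([473.6, 182.5])]
216 289 340 314.5 [array([469.8, 158.6]), array([476.2, 184. ])]
220 286 343 314.5 [array([471.5, 156.6]), array([478.6, 185. ])]
224 284 345 314.5 [array([473.3, 155. ]), array([481. , 185.6])]
228 282 346 314.0 [array([475.1, 153.4]), array([483.2, 185.6])]
232 281 347 314.0 [array([477.1, 152.3]), array([485.5, 185.6])]
236 280 349 314.5 [array([479.1, 151.2]), array([487.9, 186.2])]
240 280 349 314.5 [array([481.2, 150.6]), array([490. , 185.7])]
244 279 350 314.5 [array([483.2, 149.4]), array([492.3, 185.8])]
248 278 351 314.5 [array([485.3, 148.3]), array([494.7, 185.8])]
252 276 352 314.0 [array([487.2, 146.6]), array([497. , 185.8])]
256 275 354 314.5 [array([489.3, 145.5]), array([499.5, 186.4])]
260 274 355 314.5 [array([491.3, 144.3]), array([501.9, 186.4])]
264 273 356 314.5 [array([493.4, 143.1]), array([504.3, 186.5])]
268 271 357 314.0 [array([495.4, 141.4]), array([506.7, 186.5])]
272 270 358 314.0 [array([497.6, 140.2]), array([509.2, 186.6])]
```

The tin's axis is at column 314.5, against 314 predicted for (508.8,162), so the estimate holds. Lowering gently.

Call:
apply_moves --commands '[[[-0.01, 0.12, 0.01, 0, 0, 0], [0, 0.12, 0.01, 0, 0, 0], [0, 0.12, 0.01, 0, 0, 0], [0, 0, 0, 0, 0, 0], [0, 0, 0, 0, 0, 0]]]'

```text
clock: 10.52
eef_pos: [509.0, 163.1, 90.3]
tool_rot: [-1.576, -0.004, 1.325]
force: [-0.0, -0.4, -1.8]
width: 64.2
```

```bash
python3 go.py 508.8 162 80
```

```text
10.5167 [509.  163.1  90.3] [-1.576 -0.004  1.325] [-0.  -0.4 -1.8] 64.2
units [-0.028  0.257 -0.   ] [ 0.063 -0.     0.051]
```

Call:
apply_moves --commands '[[[-0.02, 0.07, 0.01, 0.05, 0, 0.04], [0, 0.07, 0.01, 0, 0, 0], [0, 0.07, 0.01, 0, 0, 0], [0, 0.05, 0, 0, 0, 0], [0, 0, 0, 0, 0, 0]]]'

```text
clock: 10.93
eef_pos: [507.6, 162.6, 78.8]
tool_rot: [-1.572, -0.001, 1.325]
force: [-0.6, -0.7, -2.8]
width: 63.8
```

```bash
python3 go.py 508.8 162 74
```

```text
10.9333 [507.6 162.6  78.8] [-1.572e+00 -1.000e-03  1.325e+00] [-0.6 -0.7 -2.8] 63.8
units [-0.007  0.119 -0.033] [ 0.008 -0.     0.007]
```

Call:
apply_moves --commands '[[[0, 0.05, -0.02, 0, 0, 0], [0, 0.05, 0, 0, 0, 0], [0, 0.05, 0, 0, 0, 0], [0, 0, 0, 0, 0, 0]]]'

```text
clock: 11.27
eef_pos: [508.6, 162.4, 72.1]
tool_rot: [-1.572, -0.001, 1.325]
force: [-0.2, -0.5, -1.6]
width: 64.2
```

```bash
python3 go.py 508.8 162 68
```

```text
11.2667 [508.6 162.4  72.1] [-1.572e+00 -1.000e-03  1.325e+00] [-0.2 -0.5 -1.6] 64.2
units [-0.01   0.104 -0.008] [ 0.01  -0.     0.009]
```

Call:
apply_moves --commands '[[[0, 0.04, 0, 0, 0, 0], [0, 0.04, 0, 0, 0, 0], [0, 0.03, 0, 0, 0, 0], [0, 0, 0, 0, 0, 0]]]'

```text
clock: 11.6
eef_pos: [508.7, 162.5, 67.3]
tool_rot: [-1.572, -0.001, 1.325]
force: [-0.4, 0.1, -2.5]
width: 63.8
```

```bash
python3 go.py 508.8 162 66
```

```text
11.6 [508.7 162.5  67.3] [-1.572e+00 -1.000e-03  1.325e+00] [-0.4  0.1 -2.5] 63.8
units [-0.01   0.032 -0.006] [ 0.011 -0.     0.01 ]
```

Call:
apply_moves --commands '[[[0, 0.04, 0, 0, 0, 0], [0, 0, 0, 0, 0, 0]]]'

```text
clock: 11.77
eef_pos: [509.3, 162.8, 67.3]
tool_rot: [-1.574, -0.001, 1.325]
force: [-1.4, -0.5, -1.8]
width: 64.3
```

Call:
apply_moves --commands '[[[0, 0.04, 0, 0, 0, 0], [0, 0, 0, 0, 0, 0]]]'

```text
clock: 11.93
eef_pos: [509.5, 162.8, 67.2]
tool_rot: [-1.575, -0.001, 1.325]
force: [-1.0, -0.9, -1.7]
width: 64.3
```

Call:
apply_moves --commands '[[[0, 0.07, 0, 0, 0, 0], [0, 0.07, 0, 0, 0, 0], [0, 0.07, 0, 0, 0, 0]]]'

```text
clock: 12.18
eef_pos: [510.2, 162.9, 66.7]
tool_rot: [-1.58, -0.001, 1.325]
force: [-7.1, -2.6, 29.3]
width: 63.9
```

Firm contact at the expected seat height (z of 67, against 67.5 predicted). I'll relax the push, level, and open.

Call:
apply_moves --commands '[[[0, -0.01, 0.03, 0.08, 0, 0], [0, 0, 0, 0, 0, 0], [0, 0, 0, 0, 0, 0]]]'

```text
clock: 12.43
eef_pos: [509.0, 163.0, 68.5]
tool_rot: [-1.574, -0.001, 1.325]
force: [-0.7, -0.3, -2.3]
width: 64.1
```

Call:
apply_moves --commands '[[[0, 0, 0, 0, 0, 0], [0, 0, 0, 0, 0, 0], [0, 0, 0, 0, 0, 0], [0, 0, 0, 0, 0, 0], [0, 0, 0, 0, 0, 0], [0, 0, 0, 0, 0, 0], [0, 0, 0, 0, 0, 0], [0, 0, 0, 0, 0, 0]]]' --claw 85

```text
clock: 13.1
eef_pos: [509.9, 163.6, 66.8]
tool_rot: [-1.574, -0.002, 1.325]
force: [0.6, -0.4, -0.3]
width: 84.9
```

```bash
python3 go.py 508.8 162 103
```

```text
13.1 [509.9 163.6  66.8] [-1.574 -0.002  1.325] [ 0.6 -0.4 -0.3] 84.9
units [-0.045 -0.905  0.013] [ 0.038 -0.     0.02 ]
```

The weight has come off the wrist (Fz −2.3 → −0.3), so the lids are released. I'll rise to knob height.

Call:
apply_moves --commands '[[[0, -0.15, 0, 0.03, 0, 0], [0, -0.25, 0, 0, 0, 0], [0, -0.25, 0, 0, 0, 0], [0, -0.2, 0, 0, 0, 0], [0, 0, 0, 0, 0, 0], [0, 0, 0, 0, 0, 0]]]'

```text
clock: 13.6
eef_pos: [510.4, 163.9, 105.6]
tool_rot: [-1.573, -0.003, 1.325]
force: [0.1, 0.3, -0.5]
width: 85.2
```

```bash
python3 go.py 508.8 162.2 104; python3 - <<'E'
from h import *
d=cam("wrist"); np.savez("w7.npz",**d); save(d,"pics/w7.png"); s=readout.read_state();p=s['eef_pos']
print(proj(d,[p,[508.8,162.2,126],[508.8,162.2,100],[508.8,162.2,87]]))
im=d["image"].astype(int)
m=((im.max(2)-im.min(2)<35)&(im.min(2)>90))
n,l,st,c=cv2.connectedComponentsWithStats(m.astype(np.uint8)); 
for k in range(1,n):
    if st[k][4]>800: print(st[k],c[k].round())
k=(im[:,:,0]-im[:,:,2]>25)
for v in range(240,440,10):
    x=np.where(m[v,225:410])[0]+225
    print(v,(x.min(),x.max(),(x.min()+x.max())/2) if len(x) else None)
E
```

```text
13.6 [510.4 163.9 105.6] [-1.573 -0.003  1.325] [ 0.1  0.3 -0.5] 85.2
units [-0.051  0.041  0.03 ] [ 0.024 -0.     0.033]
[[315.72202391 304.77129745]
 [310.7491024  326.62373741]
 [311.44501615 296.52207743]
 [311.72090247 284.58865007]]
[  250   203   128   145 10393] [313. 273.]
[166 303  46  62 852] [187. 334.]
[422 303  46  62 856] [446. 334.]
240 (np.int64(277), np.int64(348), np.float64(312.5))
250 (np.int64(271), np.int64(353), np.float64(312.0))
260 (np.int64(263), np.int64(360), np.float64(311.5))
270 (np.int64(252), np.int64(374), np.float64(313.0))
280 (np.int64(251), np.int64(376), np.float64(313.5))
290 (np.int64(251), np.int64(376), np.float64(313.5))
300 (np.int64(253), np.int64(375), np.float64(314.0))
310 (np.int64(256), np.int64(367), np.float64(311.5))
320 (np.int64(261), np.int64(363), np.float64(312.0))
330 (np.int64(268), np.int64(355), np.float64(311.5))
340 (np.int64(282), np.int64(341), np.float64(311.5))
350 None
360 None
370 None
380 None
390 None
400 None
410 None
420 None
430 None
```

The cap's column is 312, as predicted, and the ears are at row 285 as expected for a home lid. I'll centre on the knob and close.

Call:
apply_moves --commands '[[[-0.05, 0.03, 0.03, 0.02, 0, 0.03], [0, 0, 0, 0, 0, 0], [0, 0, 0, 0, 0, 0]]]'

```text
clock: 13.9
eef_pos: [508.5, 161.9, 104.1]
tool_rot: [-1.571, 0.0, 1.325]
force: [0.5, 0.5, -0.1]
width: 85.1
```

Call:
apply_moves --commands '[[[0, 0, 0, 0, 0, 0], [0, 0, 0, 0, 0, 0], [0, 0, 0, 0, 0, 0], [0, 0, 0, 0, 0, 0], [0, 0, 0, 0, 0, 0], [0, 0, 0, 0, 0, 0], [0, 0, 0, 0, 0, 0], [0, 0, 0, 0, 0, 0]]]' --claw 10

```text
clock: 14.57
eef_pos: [507.8, 161.9, 103.0]
tool_rot: [-1.569, 0.001, 1.326]
force: [0.6, -0.6, -0.3]
width: 18.0
```

Call:
apply_moves --commands '[[[0, 0, 0, 0, 0, 0], [0, 0, 0, 0, 0, 0], [0, 0, 0, 0, 0, 0], [0, 0, 0, 0, 0, 0], [0, 0, 0, 0, 0, 0], [0, 0, 0, 0, 0, 0], [0, 0, 0, 0, 0, 0], [0, 0, 0, 0, 0, 0]]]'

```text
clock: 15.23
eef_pos: [507.8, 161.9, 103.0]
tool_rot: [-1.569, 0.001, 1.325]
force: [-0.5, 0.2, 0.9]
width: 18.0
```

Knob gripped (18 mm reading, the same −2 offset as on the ears). Lifting straight up, slowly at first.

Call:
apply_moves --commands '[[[0, -0.07, 0, 0, 0, 0], [0, -0.07, 0, 0, 0, 0], [0, -0.07, 0, 0, 0, 0], [0, -0.07, 0, 0, 0, 0], [0, -0.07, 0, 0, 0, 0], [0, -0.07, 0, 0, 0, 0], [0, -0.07, 0, 0, 0, 0], [0, -0.07, 0, 0, 0, 0]]]'

```text
clock: 15.9
eef_pos: [507.2, 161.5, 127.0]
tool_rot: [-1.568, 0.002, 1.325]
force: [-0.2, 0.1, -0.9]
width: 18.5
```

```bash
python3 go.py 508.8 162.2 203
```

```text
15.9 [507.2 161.5 127. ] [-1.568  0.002  1.325] [-0.2  0.1 -0.9] 18.5
units [ 0.023 -1.9   -0.029] [-0.037 -0.    -0.027]
```

Call:
apply_moves --commands '[[[0.02, -0.2, -0.03, -0.03, 0, -0.03], [0, -0.3, 0, 0, 0, 0], [0, -0.3, 0, 0, 0, 0], [0, -0.3, 0, 0, 0, 0], [0, -0.3, 0, 0, 0, 0], [0, -0.3, 0, 0, 0, 0], [0, -0.2, 0, 0, 0, 0], [0, 0, 0, 0, 0, 0]]]'

```text
clock: 16.57
eef_pos: [508.9, 162.2, 210.5]
tool_rot: [-1.572, -0.002, 1.326]
force: [0.2, 0.5, -0.5]
width: 18.4
```

```bash
python3 go.py 508.8 162.2 203
```

```text
16.5667 [508.9 162.2 210.5] [-1.572 -0.002  1.326] [ 0.2  0.5 -0.5] 18.4
units [-0.002  0.188  0.003] [ 0.015 -0.     0.021]
```

Lifted about 107 mm. Settle, then use the last picture to check.

Call:
apply_moves --commands '[[[0, 0, 0, 0, 0, 0], [0, 0, 0, 0, 0, 0], [0, 0, 0, 0, 0, 0], [0, 0, 0, 0, 0, 0]]]'

```text
clock: 16.9
eef_pos: [508.4, 161.8, 209.9]
tool_rot: [-1.571, -0.001, 1.326]
force: [0.7, 0.4, -0.7]
width: 17.9
```

```bash
python3 go.py 508.8 162.2 210; python3 - <<'E'
from h import *
d=cam("wrist");sd=cam("side");sc=cam("scene")
o=np.zeros((560,800,3),np.uint8)
o[:280,:400]=d["image"][170:450,120:520]
for k,q in((0,sd),(1,sc)):
    u,v=proj(q,[508.8,162,120])[0].astype(int)
    c=cv2.resize(q["image"][v-60:v+60,u-60:u+60],(396,396),interpolation=cv2.INTER_CUBIC)
    if k: o[:396,404:]=c
    else: o[280:,:396]=c[116:]
cv2.imwrite("pics/x8.png",o[:,:,::-1])
im=d["image"].astype(int); m=((im.max(2)-im.min(2)<35)&(im.min(2)>90))
print(proj(d,[[508.8,162.2,84],[508.8,162.2,96]]))
E
```

```text
16.9 [508.4 161.8 209.9] [-1.571e+00 -1.000e-03  1.326e+00] [ 0.7  0.4 -0.7] 17.9
units [ 0.011 -0.002 -0.009] [ 0.007 -0.     0.013]
[[316.29418652 228.20434276]
 [316.30423692 232.59612257]]
```

View pics/x8.png

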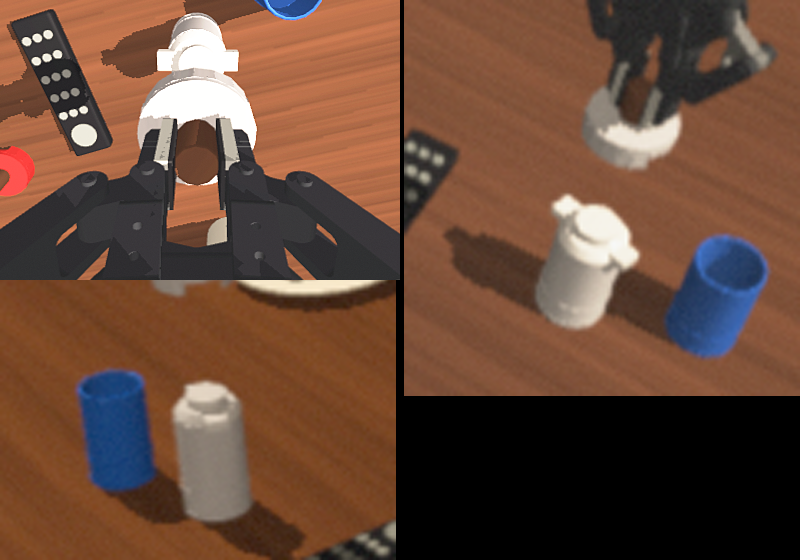

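The inner lid sits home and level on the standing tin. The outer lid is held level by its knob above it, and the remote is undisturbed.

```bash
python3 -c "
from cell import finish_job; print(finish_job())"
```

```text
the job is handed in; nothing more can be done
None
```

The job is done and handed in at about 17 s of the 64 s allowed; it reports no verdict.

I gripped the two nested lids by the ears and lifted them together. I lowered them into the grey steel tin until the flange met firm contact, relaxed the push and let go. Then I took the outer lid by its knob and lifted it straight up about 107 mm.

**Last checks:**
- **Inner lid:** the pictures show it home and level on the upright tin.
- **Outer lid:** it was still held by the knob (gripper reading 17.9 mm, tilt under 0.01 rad). The gripper was within about 1 mm of the tin's axis.
- **Remote:** it looks undisturbed. I did not check the cup or decanter in close-up at the end, but the arm stayed well clear of both.

**What disagreed or stood out:**
- **Gripper opening:** it read about 2 mm below the true size on both grips.
- **Side camera:** my early by-eye positions from it were several millimetres off, so I relied on the wrist camera.
- **Seating push:** it peaked at about 29 N, below the limits.

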